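# Load a hardwood block onto the trimming jig, against fence and length stop

### The arm

A 6-joint arm with a two-finger parallel gripper is mounted at the origin on the work surface. World frame = base frame: x ahead of the robot, y to its left, z up, the work surface at z = 0. Lengths are in m, angles in rad, forces in N, time in s.
With the tool pointing down it reaches from about 0.325 to 0.9 m from the base axis. Payload 3.5 kg.
Tool frame: the origin (TCP) lies midway between the tips of the shut fingers; the grasp point (between the pads) lies 19 mm behind it; z points along the fingers, y is the direction in which the jaws open and shut (so a half turn about z gives the same grasp; the last joint's range is limited). The gripper opens to 85 mm and grips with 20 to 120 N. Pads are 22 mm wide; open, the fingers measure 114 mm over their backs; the gripper's body (76 mm by 85 mm) begins 54 mm behind the grasp point. The pads swing forward as they close: fully open they stand 13 mm farther back than shut.
Start: joints at [-0.103, 0.276, -0.026, 1.268, 0, 1.467], TCP at [0.625, -0, 0.231] pointing down, gripper open.
Joint ranges: [-3.12, 3.12], [-0.85, 1.88], [-1.08, 1.24], [-1.95, 2.15], [-1.57, 1.53], [-3.14, 3.14]. Speed limits (rad/s): [2.57, 2.57, 3.14, 3.14, 3.14, 3.14].

### API

Orientations are given as a rotation vector (axis times angle).
In Python, from plant import telemetry, eyes, ticket gives the robot as it stands.
- The arm moves only by the tool arm_command, never from a script. Its argument "series" is a list of rows, each a list of 3 entries, a list of its own where there are three numbers: the closure, from -1 (fully open) to 1 (shut), then the shift along the tool's x, y, z in mm, then the turn about the tool's z in degrees. A call has exactly 8 rows; each row shifts and turns the commanded pose from where the row before left it, along the tool's axes as they then stand; what a row does not reach is not made up. A row lasts 1/12 s, in which the tool goes at most 41.7 mm and 7.16 degrees, less where a joint would pass 70% of its speed; a pose out of reach is approached as far as the arm can. A call is refused whole if a number of a shift passes 41.7 or a number of a turn 7.16, either way. A call with a gripper value outside its range is refused whole. The fingers move at their own pace and stop on an object; "grip_force" is the grip in N (left out, the last holds). Time passes only in rows, so rows that do not move let the fingers close, or fill a call up. It gives the time, the measured TCP pose, the force and the opening at its end, in the units of the state.
- telemetry.get_obs(): the state, without advancing time (a new reading comes with each control period).
- eyes.read_camera(name): name is "scene" or "side" or "wrist"; returns a dict with "frame" (420x560x3 uint8, red, green, blue), "intrinsics" (3x3 intrinsics, pixels), "cam_to_world" (4x4, takes a point from camera to world coordinates); the wrist camera has in their place "hand_eye" (4x4, takes a point from camera to tool coordinates, whose origin is the TCP and whose axes are the flange's). Camera axes: x right, y down, z forward; pixel columns grow to the right and rows downward; lengths in m; the calibration is good to about 2 mm. A picture is of the moment at which its call begins: read the wrist's pose just before it. There is no depth.
- ticket.hand_in(): hands the job in, once; it reports no verdict.
The state is a dict: "time_s": time; "joints": joint angles; "qvel": joint speeds; "effort": joint torques, N m; "tool_pos": TCP position; "eef_rot": TCP orientation; "force": force on the tool from outside, world axes, zero at the start; "moment": the same for the moment, N m; "grip_width": finger opening in m.
Only numpy, scipy, OpenCV 4.12 (cv2) and the standard library are available. Lean on these libraries where they do the work, as an engineer would, in place of code of your own. Each camera call takes 0.05 s, during which the arm holds its last target.

### The job

Slide the dark hardwood block up the metal ramp onto the jig's plywood platform, without lifting it, and square its long side flat against the fence. Then push it along the fence until it presses the orange sprung pad of the length stop firmly (about 7 N) but gently: shove neither the pad nor the block hard. Leave the block lying there, still touching the pad, and do not disturb the offcut, pencil, tape measure and black tray.

Things in the scene. Friction and masses are not known exactly. Their poses are not given: they have to be found in the camera images.
- jig: Trimming jig fixed to the bench, at a different place and yaw each time. Origin on the bench (z = 0); z up, x towards the fence (away from the robot), y along the fence from the stop to the ramp. In its frame, mm: plywood platform, top at z 12, over x -90 to 55, y -250 to 40; no rim on its near (-x) side.
- ramp_foot (a point): Middle of the metal ramp's lower edge, at jig (-17.5, 120, 0) mm, axes as the jig. The ramp spans jig x -90 to 55 and climbs from z 0 at y 120 to z 12 at y 40, where it meets the platform flush. No fence beside it. Rubbery fingers grip the block's end: unless they rise with its tail up the ramp, it jams and the push grows.
- fence_face (a point): Middle of the wooden fence's face, at jig (55, -105, 32) mm, axes as the jig. The face is the plane jig x = 55 mm, from y 40 to -250, its top 58 mm above the bench. The block belongs flat against it, its centre then at jig x 7.5, z 32 mm.
- stop: Length stop at the jig's -y end: dark steel post 70 (x) x 30 x 45 mm high, fixed to the jig. Origin on the platform below the middle of the post's face, which looks along the jig's +y; at jig (7.5, -215, 12) mm, axes as the jig. It carries the screw and sprung pad (see screw_axis).
- screw_axis (a point): Where the stop's brass screw leaves the post's face, 20 mm above the platform, axes as the jig. Its orange pad, 40 x 26 mm, has its free face 20 to 44 mm from here along +y: set anew each time, not measured, to be felt or seen. Spring 3 N/mm from first touch, 8 mm travel; over 15 N is too much. Let go, it pushes the block back up to 3 mm and keeps touching it.
- block: The same dark hardwood block as block_centre; origin at the middle of its underside. About 0.25 to 0.5 kg.
- block_centre (a point): Centre of the dark brown block, 95 (its x) x 130 (its y) x 40 mm high, too wide to grasp across. It starts flat on the bench beyond the ramp's foot, its y within 0.12 rad of the jig's, its side about 10 to 30 mm short of the fence's plane. Mass and friction vary: sliding it flat takes 1 to 6 N, up the ramp some more. Over 22 N of push is too much.
- offcut: Pale wood offcut 50 x 90 x 30 mm lying beside the ramp, loose. Leave alone.
- pencil: Flat red carpenter's pencil, 175 mm long, 8 mm thick, loose. Leave alone.
- tape: Grey tape measure 65 x 65 x 34 mm, loose. Leave alone.
- screws: Black divided tray 100 x 140 x 40 mm, loose. Leave alone.
Not all that is in view belongs to the job. What is meant by the block is not green, and is the smaller of those in its own colour.

How it is judged:
On the way, in this order (a step that is already met when the one before it is completed fails the run):
1. the block is on its way up the ramp, nose raised (angle between block_centre's own z axis and vertical above 0.05 rad and y of block_centre in the frame of jig above -0.02 m), for 0.1 s.
2. the block lies flat on the platform, clear of the ramp (angle between block_centre's own z axis and vertical below 0.035 rad and z of block_centre in the frame of jig between 0.029 and 0.035 m and y of block_centre in the frame of jig below -0.025 m), for 0.1 s.
3. the block is square against the fence (within 3 mm and 0.03 rad) and presses the stop's pad with more than 4 N (angle between block_centre's own z axis and vertical below 0.035 rad and z of block_centre in the frame of jig between 0.029 and 0.035 m and x of block_centre in the frame of jig above 0.0045 m and angle between the y axis of block_centre and the y axis of jig, either way round below 0.03 rad and contact force between block and stop above 4 N), for 0.2 s.
At the end, for the whole second after the job is handed in: The block lies flat on the platform, its side within 3 mm of the fence and within 0.03 rad of parallel to it, still touching the stop's sprung pad (more than 0.3 N), at rest and released (angle between block_centre's own z axis and vertical below 0.035 rad and z of block_centre in the frame of jig between 0.029 and 0.035 m and x of block_centre in the frame of jig above 0.0045 m and angle between the y axis of block_centre and the y axis of jig, either way round below 0.03 rad and contact force between block and stop above 0.3 N and linear speed of block below 0.01 m/s and contact force between block and the arm below 0.05 N and contact force between block and the fingers below 0.05 N).
It fails at once if the pad of the stop is pressed harder than 15 N (contact force between block and stop above 15 N).
It fails at once if the robot pushes the block harder than 22 N (contact force between block and the fingers above 22 N or contact force between block and the arm above 22 N).
It fails at once if the block is lifted (its centre more than 18 mm above where it lies on the platform) or tipped (height (world z) of block_centre above 0.05 m or angle between block_centre's own z axis and vertical above 0.4 rad).
It fails at once if the offcut, the pencil, the tape measure or the black tray is moved more than 25 mm (distance of any of offcut, pencil, tape, screws from where it was at the start of the episode above 0.025 m).
It also fails if it takes over 72 s, if anything falls off the work surface, if the arm or the gripper's body presses on something with over 40 N, if the wrist force passes 120 N, or if a joint passes its speed limit or range.

## Working session

There is one attempt and no reset: what is moved stays moved. The work goes in short steps, Python scripts to look and compute and a tool call to move; the robot and the scene stay as the last step left them, time stands still between calls to the robot, and variables do not carry over. Pictures are saved under pics/ and viewed, and the job is handed in when it is done.

Besides the shell and the picture viewer there is one more tool, called after "Call:" by a JSON object that holds its "op" and its "data", one argument or row to a line. arm_command: Moves the arm, as the interface text tells. Its arguments: {"type":"object","properties":{"series":{"type":"array"},"grip_force":{"type":"number"}},"required":["series"]}

```bash
mkdir -p pics; ls; python3 - <<'E'
from plant import telemetry, eyes
import cv2,numpy as np
o=telemetry.get_obs()
for k,v in o.items(): print(k,np.round(v,4))
for n in("scene","side","wrist"):
    c=eyes.read_camera(n)
    cv2.imwrite(f"pics/{n}0.png",cv2.cvtColor(c["frame"],cv2.COLOR_RGB2BGR))
    np.savez(f"{n}0.npz",**c)
    for k in c:
        if k!="frame": print(n,k,np.round(c[k],3).tolist())
E
```

```text
pics
time_s 0.0
joints [-0.1034  0.2771 -0.0279  1.268  -0.      1.4674]
qvel [-0.0011  0.0005  0.0007 -0.0011  0.0002 -0.0011]
effort [-1.20000e-03 -4.45514e+01  2.95201e+01  1.65000e-02 -2.00000e-04
 -0.00000e+00]
tool_pos [6.242e-01 1.000e-04 2.302e-01]
eef_rot [-2.2202e+00 -2.2202e+00  2.2000e-03]
force [-0.2904  0.1288  0.154 ]
moment [-0.0283  0.0365  0.0344]
grip_width 0.0852
scene intrinsics [[425.038, 0.0, 274.603], [0.0, 425.038, 205.165], [0.0, 0.0, 1.0]]
scene cam_to_world [[0.198, 0.587, -0.785, 1.265], [0.98, -0.1, 0.172, -0.108], [0.023, -0.803, -0.595, 0.575], [0.0, 0.0, 0.0, 1.0]]
side intrinsics [[510.996, 0.0, 274.79], [0.0, 510.996, 205.109], [0.0, 0.0, 1.0]]
side cam_to_world [[-0.864, -0.359, 0.353, 0.156], [-0.503, 0.593, -0.629, 0.755], [0.017, -0.721, -0.693, 0.829], [0.0, 0.0, 0.0, 1.0]]
wrist intrinsics [[299.004, 0.0, 281.08], [0.0, 299.004, 210.197], [0.0, 0.0, 1.0]]
wrist hand_eye [[-0.001, -0.952, -0.307, 0.079], [1.0, -0.001, -0.001, 0.002], [0.001, -0.307, 0.952, -0.143], [0.0, 0.0, 0.0, 1.0]]
```

View pics/scene0.png

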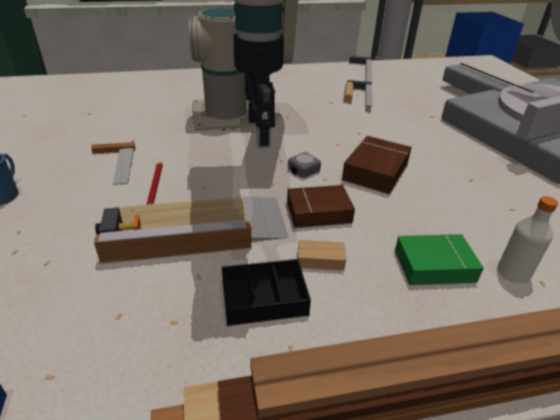

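View pics/side0.png

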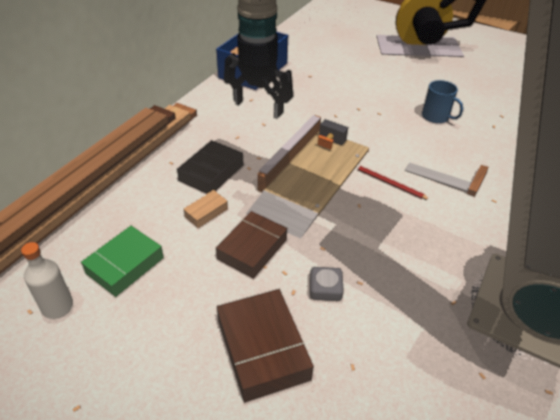

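View pics/wrist0.png

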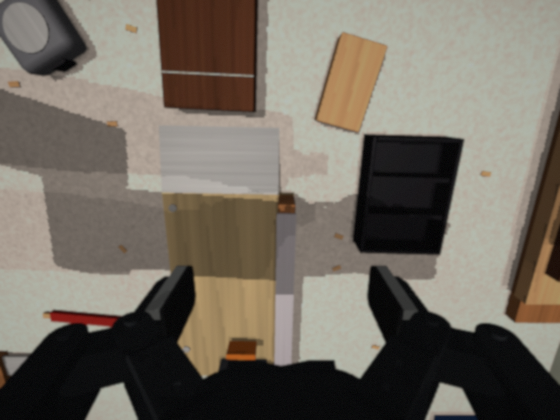

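The block is the small dark one: wrist view about (210,50), scene about (320,205). The green block and the larger dark block are decoys. The ramp is in the wrist view at (160–280,126–193), the fence along u≈280 and the orange pad at about (240,350). Next I'll measure the key points.

```bash
cat > h.py <<'E'
import numpy as np,cv2
from scipy.spatial.transform import Rotation as Ro
def T_wrist(pos,rot,he):
    T=np.eye(4);T[:3,:3]=Ro.from_rotvec(rot).as_matrix();T[:3,3]=pos
    return T@he
def cast(uv,K,T,z):
    uv=np.atleast_2d(uv).astype(float)
    d=np.c_[(uv[:,0]-K[0,2])/K[0,0],(uv[:,1]-K[1,2])/K[1,1],np.ones(len(uv))]@T[:3,:3].T
    s=(z-T[2,3])/d[:,2]
    return T[:3,3]+s[:,None]*d
def proj(P,K,T):
    P=np.atleast_2d(P);c=(P-T[:3,3])@T[:3,:3]
    return np.c_[c[:,0]/c[:,2]*K[0,0]+K[0,2],c[:,1]/c[:,2]*K[1,1]+K[1,2]]
def snap(name,tag):
    from plant import telemetry,eyes
    o=telemetry.get_obs();c=eyes.read_camera(name)
    T=T_wrist(o["tool_pos"],o["eef_rot"],c["hand_eye"]) if name=="wrist" else c["cam_to_world"]
    cv2.imwrite(f"pics/{name}{tag}.png",cv2.cvtColor(c["frame"],cv2.COLOR_RGB2BGR))
    np.savez(f"{name}{tag}.npz",frame=c["frame"],K=c["intrinsics"],T=T)
    return c["frame"],np.array(c["intrinsics"]),np.array(T),o
E
python3 - <<'E'
from h import *
f,K,T,o=snap("wrist","1")
cv2.imwrite("pics/w1a.png",cv2.cvtColor(cv2.resize(f[90:230,120:320],None,fx=4,fy=4,interpolation=cv2.INTER_CUBIC),cv2.COLOR_RGB2BGR))
cv2.imwrite("pics/w1b.png",cv2.cvtColor(cv2.resize(f[0:120,120,None] if 0 else f[0:140,110:310],None,fx=4,fy=4,interpolation=cv2.INTER_CUBIC),cv2.COLOR_RGB2BGR))
cv2.imwrite("pics/w1c.png",cv2.cvtColor(cv2.resize(f[260:400,150:350],None,fx=4,fy=4,interpolation=cv2.INTER_CUBIC),cv2.COLOR_RGB2BGR))
print(T.round(3))
E
```

```text
[[ 1.    -0.    -0.003  0.626]
 [-0.001 -0.952 -0.307  0.079]
 [-0.002  0.307 -0.952  0.373]
 [ 0.     0.     0.     1.   ]]
```

View pics/w1a.png

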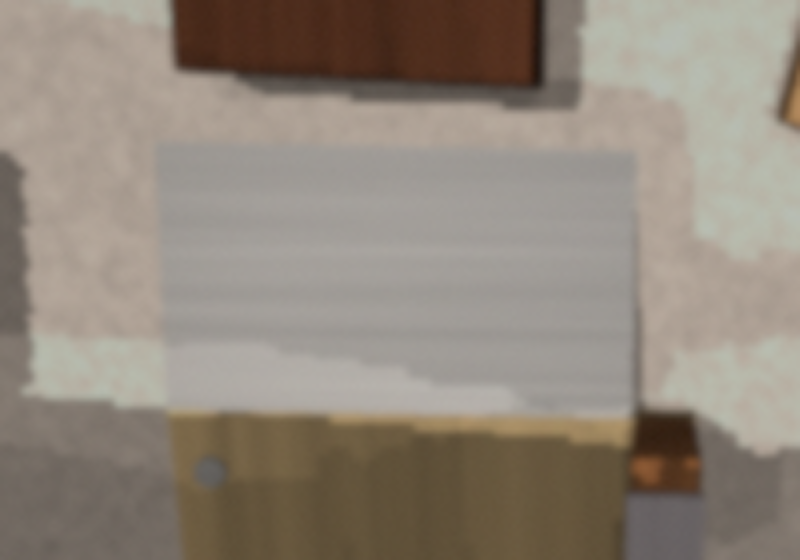

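View pics/w1b.png

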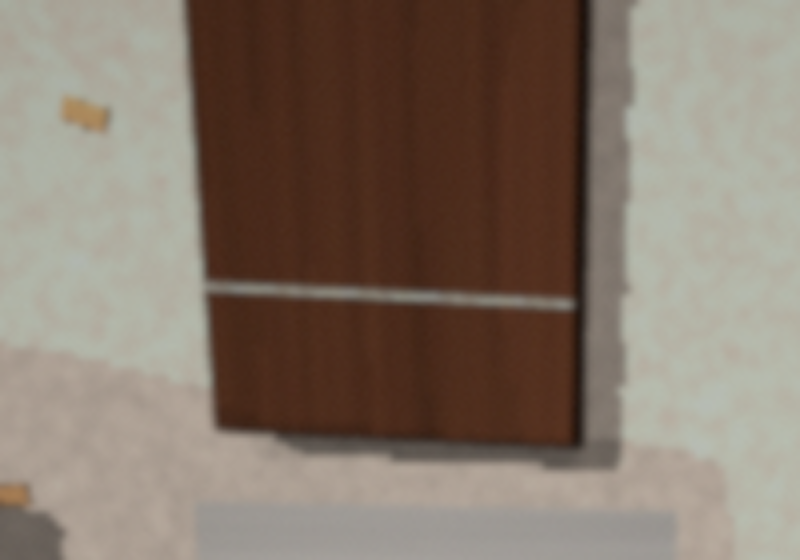

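View pics/w1c.png

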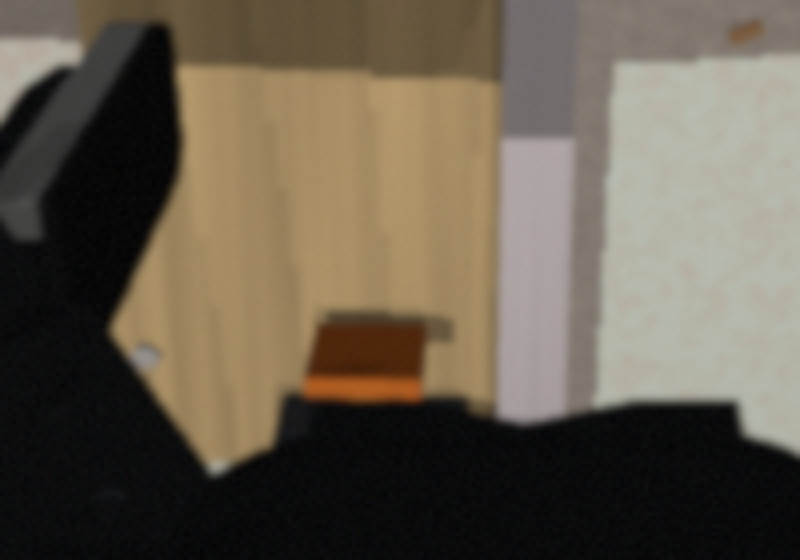

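```bash
python3 - <<'E'
from h import *
d=np.load("wrist1.npz");K=d["K"];T=d["T"]
def c(ox,oy,x,y,z): return cast([ox+x/4-.375,oy+y/4-.375],K,T,z)[0]*1000
A=c(120,90,156,145,0);B=c(120,90,635,150,0);C=c(120,90,168,410,12);D=c(120,90,632,415,12)
print("ramp",A,B,C,D,np.linalg.norm(B-A),np.linalg.norm(D-C))
E=c(110,0,216,430,40);F=c(110,0,582,445,40);G=c(110,0,190,0,40);H=c(110,0,583,0,40)
print("block",E,F,G,H,np.linalg.norm(E-F))
print("pad top",c(150,260,305,378,45),c(150,260,422,380,45),"bot",c(150,260,320,325,19),c(150,260,425,325,19))
# fence inner top edge z58
P=c(150,260,503,0,58);Q=c(150,260,498,400,58);print("fence",P,Q)
a=lambda p,q:np.arctan2(q[1]-p[1],q[0]-p[0])
print("yaw",a(A,B),a(C,D),a(P,Q)+np.pi/2,"block",a(E,F),a(E,G)-np.pi/2,a(F,H)-np.pi/2)
# side view
E
python3 - <<'E'
import sys;sys.path.insert(0,'.')
from h import *
import os;os.chdir('.')
for n in("side","scene"):
    f,K,T,o=snap(n,"1")
    if n=="side": cv2.imwrite("pics/s1.png",cv2.cvtColor(cv2.resize(f[110:290,180:380],None,fx=4,fy=3.3,interpolation=cv2.INTER_CUBIC) if 0 else cv2.resize(f[110:260,190:380],None,fx=4,fy=4,interpolation=cv2.INTER_CUBIC),cv2.COLOR_RGB2BGR))
E
```

```text
ramp [478.14990045  65.08719747   0.        ] [622.20881189  63.50384401   0.        ] [ 5449.50471054  3060.91337014 12000.        ] [  796.48291777  3114.45797498 12000.        ] 144.06761249924477 4653.329864593117
block [15455.06379846  -743.96894192 40000.        ] [ 3987.85334361  -285.5576605  40000.        ] [ 14790.36179078 -12289.86612167  40000.        ] [  3628.17210701 -12269.95998186  40000.        ] 11476.369483365741
pad top [11029.19367842 42527.16948799 45000.        ] [ 5599.77602085 42635.62085283 45000.        ] bot [ 4610.08316415 16540.2991264  19000.        ] [ 2609.04725633 16538.03933229 19000.        ]
fence [ 2017.45669985 29746.40365823 58000.        ] [ 2503.26175948 56528.1040749  58000.        ]
yaw -0.010990571051454191 3.1300856708350344 3.123455202285229 block 3.101638095641677 -3.1990995845914743 -3.1715960940087586
```

View pics/s1.png

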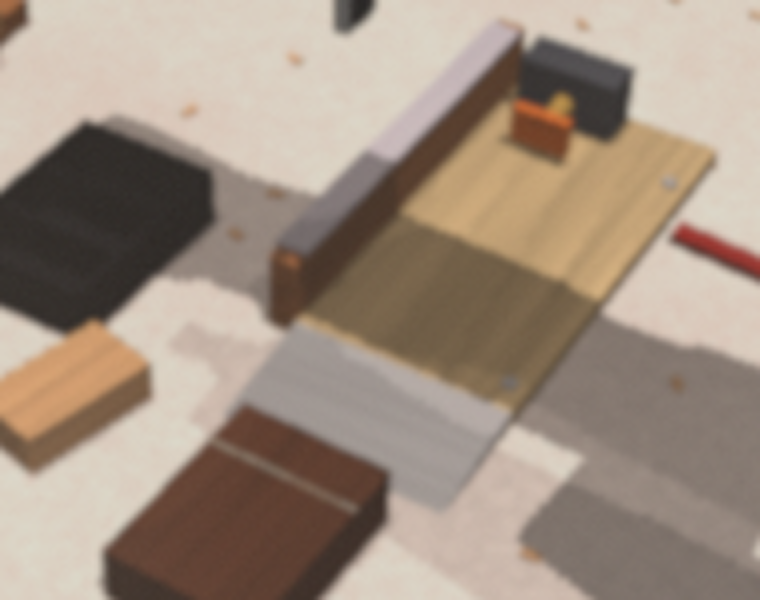

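```bash
python3 - <<'E'
from h import *
np.set_printoptions(precision=1,suppress=True)
d=np.load("wrist1.npz");K=d["K"];T=d["T"]
def c(ox,oy,x,y,z): return cast([ox+x/4-.375,oy+y/4-.375],K,T,z/1000)[0]*1000
A=c(120,90,156,145,0);B=c(120,90,635,150,0);C=c(120,90,168,410,12);D=c(120,90,632,415,12)
print("ramp",A,B,C,D,np.linalg.norm(B-A),np.linalg.norm(D-C),np.linalg.norm(A-C))
E=c(110,0,216,430,40);F=c(110,0,582,445,40);G=c(110,0,190,0,40);H=c(110,0,583,0,40)
print("block",E,F,G,H,np.linalg.norm(E-F))
pt=c(150,260,305,378,45),c(150,260,422,380,45);print("pad top",*pt,"bot",c(150,260,320,325,19),c(150,260,425,325,19))
P=c(150,260,503,0,58);Q=c(150,260,498,400,58);print("fence",P,Q)
a=lambda p,q:np.arctan2(q[1]-p[1],q[0]-p[0])
print("yaw %.4f %.4f %.4f block %.4f %.4f %.4f"%(a(A,B),a(C,D),a(Q,P)-np.pi/2,a(E,F),a(E,G)-np.pi/2,a(F,H)-np.pi/2))
d=np.load("side1.npz");K=d["K"];T=d["T"]
s=lambda x,y,z:c(190,110,x,y,z)
print("side: foot near",s(442,508,0),"top",s(300,322,12),s(515,415,12),"block",s(385,485,40),s(245,408,40),s(108,552,40))
print("pad",s(512,142,19),s(568,162,19),s(513,100,45),s(572,122,45), "fence top end",s(275,258,58))
f=d["frame"];cv2.imwrite("pics/s1b.png",cv2.cvtColor(cv2.resize(f[200:300,200:330],None,fx=6,fy=6,interpolation=cv2.INTER_CUBIC),cv2.COLOR_RGB2BGR))
E
```

```text
ramp [478.1  65.1   0. ] [622.2  63.5   0. ] [476.6 -14.   12. ] [621.1 -15.6  12. ] 144.06761249924477 144.52957276676025 79.97340980707567
block [501.7  85.6  40. ] [598.1  81.7  40. ] [507.3 182.6  40. ] [601.2 182.5  40. ] 96.47619136180484
pad top [ 549.9 -233.4   45. ] [ 589.8 -234.2   45. ] bot [ 550.7 -234.3   19. ] [ 588.7 -234.3   19. ]
fence [618.8 -83.6  58. ] [ 616.1 -230.    58. ]
yaw -0.0110 -0.0115 -0.0181 block -0.0400 -0.0575 -0.0300
side: foot near [480.1  60.4  -0. ] top [618.8 -18.3  12. ] [473.7 -14.4  12. ] block [498.1  94.9  40. ] [592.5  84.2  40. ] [596.5 209.3  40. ]
pad [ 586.7 -233.5   19. ] [ 546.2 -233.5   19. ] [ 592.6 -242.2   45. ] [ 549.6 -240.8   45. ] fence top end [633.7 -14.6  58. ]
```

View pics/s1b.png

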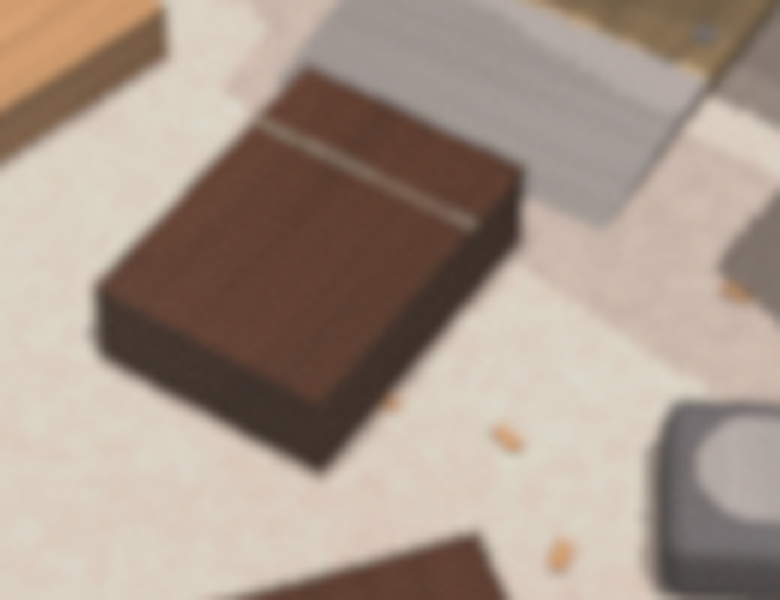

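```bash
python3 - <<'E'
from h import *
np.set_printoptions(precision=0,suppress=True)
d=np.load("side1.npz");K=d["K"];T=d["T"]
print("big",cast([[218,308],[277,291],[312,372],[250,388]],K,T,.045)*1000)
print("tape",cast([[312,270],[342,270],[342,292],[312,292]],K,T,.034)*1000)
print("blk rear",cast([[216.5,248],[253,267],[286.5,228]],K,T,.04)*1000)
print("offcut",cast([[185,208],[213,191],[227,202],[200,218]],K,T,.03)*1000)
E
```

```text
big [[508. 332.  45.]
 [434. 243.  45.]
 [302. 356.  45.]
 [375. 432.  45.]]
tape [[404. 156.  34.]
 [353. 125.  34.]
 [330. 174.  34.]
 [379. 204.  34.]]
blk rear [[596. 210.  40.]
 [506. 214.  40.]
 [501.  87.  40.]]
offcut [[730. 142.  30.]
 [709.  63.  30.]
 [661.  77.  30.]
 [683. 150.  30.]]
```

Call:
{"op": "arm_command", "data": {
  "series": [
    [-0.4,[31,-8.5,8],0.1],
    [-0.4,[31,-8.5,8],0.1],
    [-0.4,[31,-8.5,8],0.1],
    [-0.4,[31,-8.5,8],0.1],
    [-0.4,[31,-8.5,8],0.1],
    [-0.4,[31,-8.5,8],0.1],
    [-0.4,[31,-8.5,8],0.1],
    [-0.4,[31,-8.5,8],0]
  ],
  "grip_force": 60
}}

```text
time_s: 0.97
tool_pos: [0.5579, 0.2498, 0.167]
eef_rot: [2.235, 2.208, 0.0]
force: [0.7, 0.2, 0.5]
grip_width: 0.0596
```

Call:
{"op": "arm_command", "data": {
  "series": [
    [-0.4,[0,0,10],0],
    [-0.4,[0,0,10],0],
    [-0.4,[0,0,10],0],
    [-0.4,[0,0,5],0],
    [-0.4,[0,0,0],0],
    [-0.4,[0,0,0],0],
    [-0.4,[0,0,0],0],
    [-0.4,[0,0,0],0]
  ]
}}

```text
time_s: 1.63
tool_pos: [0.5594, 0.248, 0.1331]
eef_rot: [2.236, 2.206, 0.002]
force: [0.4, 0.1, 0.6]
grip_width: 0.0599
```

```bash
python3 - <<'E'
from h import *
snap("wrist","2");f,K,T,o=snap("side","2")
cv2.imwrite("pics/s2.png",cv2.cvtColor(cv2.resize(f[130:310,170:360],None,fx=3.3,fy=3.3,interpolation=cv2.INTER_CUBIC),cv2.COLOR_RGB2BGR))
E
```

```text
(no output)
```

View pics/wrist2.png

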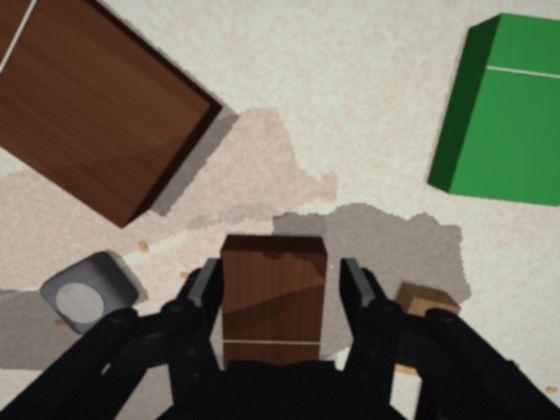

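View pics/s2.png

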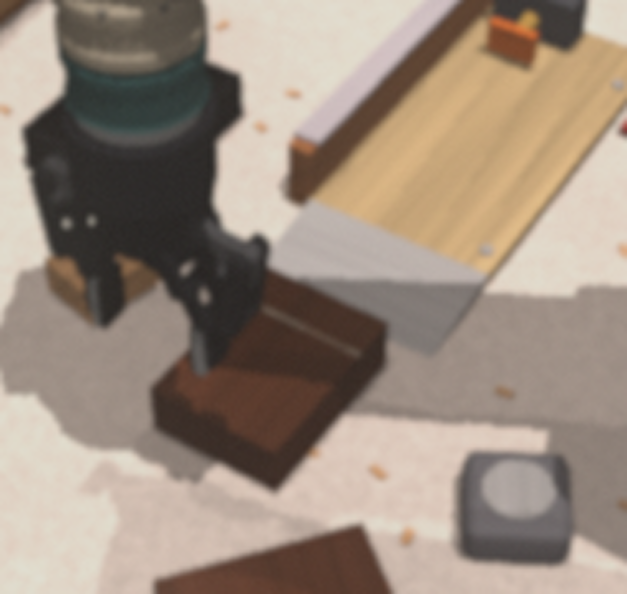

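```bash
python3 - <<'E'
from h import *
np.set_printoptions(precision=1,suppress=True)
d=np.load("wrist2.npz");K=d["K"];T=d["T"]
f=d["frame"];cv2.imwrite("pics/w2.png",cv2.cvtColor(cv2.resize(f[215:275,200:350],None,fx=5,fy=5,interpolation=cv2.INTER_CUBIC),cv2.COLOR_RGB2BGR))
print(cast([[228,235],[322,236]],K,T,0)*1000,cast([[223,252],[326,252]],K,T,.04)*1000)
E
```

```text
[[507.7 212.6   0. ]
 [601.3 210.2   0. ]] [[510.1 213.3  40. ]
 [599.5 212.   40. ]]
```

View pics/w2.png

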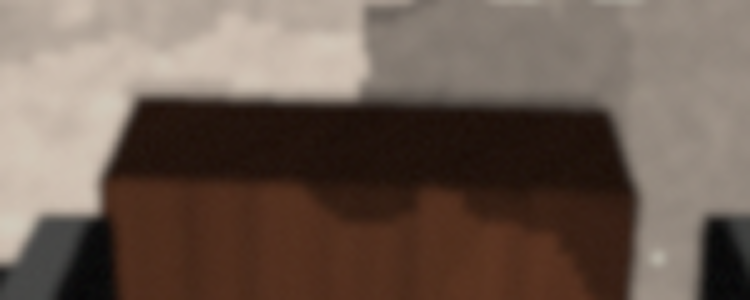

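Call:
{"op": "arm_command", "data": {
  "series": [
    [-0.4,[0.5,-1,18],0],
    [-0.4,[0.5,-1,18],0],
    [-0.4,[0,-1,18],0],
    [-0.4,[0,-1,18],0],
    [-0.4,[0,0,18],0],
    [-0.4,[0,0,18],0],
    [-0.4,[0,0,10],0],
    [-0.4,[0,0,3],0]
  ]
}}

```text
time_s: 2.4
tool_pos: [0.5531, 0.2489, 0.0095]
eef_rot: [-2.234, -2.207, 0.005]
force: [-0.4, -1.0, 0.1]
grip_width: 0.0598
```

Call:
{"op": "arm_command", "data": {
  "series": [
    [-0.4,[-2,0,0],0],
    [-0.4,[-2,0,0],0],
    [-0.4,[-2,0,0],0],
    [-0.4,[-2,0,0],0],
    [-0.4,[-2,0,0],0],
    [-0.4,[-2,0,0],0],
    [-0.4,[-2,0,0],0],
    [-0.4,[-2,0,0],0]
  ]
}}

```text
time_s: 3.07
tool_pos: [0.5544, 0.2332, 0.0115]
eef_rot: [2.235, 2.208, 0.0]
force: [0.7, 0.1, 0.7]
grip_width: 0.0598
```

Call:
{"op": "arm_command", "data": {
  "series": [
    [-0.4,[-1.5,0,0],0],
    [-0.4,[-1.5,0,0],0],
    [-0.4,[-1.5,0,0],0],
    [-0.4,[-1.5,0,0],0],
    [-0.4,[-1.5,0,0],0],
    [-0.4,[-1.5,0,0],0],
    [-0.4,[-1.5,0,0],0],
    [-0.4,[-1.5,0,0],0]
  ]
}}

```text
time_s: 3.73
tool_pos: [0.554, 0.2218, 0.0113]
eef_rot: [-2.234, -2.207, -0.001]
force: [-1.2, 1.8, -0.0]
grip_width: 0.0597
```

Call:
{"op": "arm_command", "data": {
  "series": [
    [-0.4,[-1.5,0,0],0],
    [-0.4,[-1.5,0,0],0],
    [-0.4,[-1.5,0,0],0],
    [-0.4,[-1.5,0,0],0],
    [-0.4,[-1.5,0,0],0],
    [-0.4,[-1.5,0,0],0],
    [-0.4,[-1.5,0,0],0],
    [-0.4,[-1.5,0,0],0]
  ]
}}

```text
time_s: 4.4
tool_pos: [0.5541, 0.2092, 0.0113]
eef_rot: [2.235, 2.208, -0.0]
force: [-0.5, 1.9, -1.3]
grip_width: 0.06
```

Call:
{"op": "arm_command", "data": {
  "series": [
    [-0.4,[-2.5,0,0],0],
    [-0.4,[-2.5,0,0],0],
    [-0.4,[-2.5,0,0],0],
    [-0.4,[-2.5,0,0],0],
    [-0.4,[-2.5,0,0],0],
    [-0.4,[-2.5,0,0],0],
    [-0.4,[-2.5,0,0],0],
    [-0.4,[-2.5,0,0],0]
  ]
}}

```text
time_s: 5.07
tool_pos: [0.5538, 0.1892, 0.0113]
eef_rot: [-2.235, -2.208, 0.0]
force: [0.2, 1.4, -0.9]
grip_width: 0.0599
```

Call:
{"op": "arm_command", "data": {
  "series": [
    [-0.4,[-2.5,0,0],0],
    [-0.4,[-2.5,0,0],0],
    [-0.4,[-2.5,0,0],0],
    [-0.4,[-2.5,0,0],0],
    [-0.4,[-2.5,0,0],0],
    [-0.4,[-2.5,0,0],0],
    [-0.4,[-2.5,0,0],0],
    [-0.4,[-2.5,0,0],0]
  ]
}}

```text
time_s: 5.73
tool_pos: [0.5535, 0.1692, 0.0113]
eef_rot: [-2.235, -2.208, 0.0]
force: [0.1, 1.9, -0.5]
grip_width: 0.0599
```

Call:
{"op": "arm_command", "data": {
  "series": [
    [-0.4,[-3,0,0],0],
    [-0.4,[-3,0,0],0],
    [-0.4,[-3,0,0],0],
    [-0.4,[-3,0,0],0],
    [-0.4,[-3,0,0],0],
    [-0.4,[-3,0,0],0],
    [-0.4,[-3,0,0],0],
    [-0.4,[-3,0,0],0]
  ]
}}

```text
time_s: 6.4
tool_pos: [0.5532, 0.1451, 0.0113]
eef_rot: [-2.235, -2.208, 0.0]
force: [-0.2, 1.8, -1.6]
grip_width: 0.0597
```

Call:
{"op": "arm_command", "data": {
  "series": [
    [-0.4,[-3,0,0],0],
    [-0.4,[-3,0,0],0],
    [-0.4,[-3,0,0],0],
    [-0.4,[-3,0,0],0],
    [-0.4,[-3,0,0],0],
    [-0.4,[-3,0,0],0],
    [-0.4,[-3,0,0],0],
    [-0.4,[-3,0,0],0]
  ]
}}

```text
time_s: 7.07
tool_pos: [0.553, 0.1211, 0.0113]
eef_rot: [2.235, 2.208, -0.0]
force: [0.1, 1.3, -0.2]
grip_width: 0.0597
```

Call:
{"op": "arm_command", "data": {
  "series": [
    [-0.4,[-2.5,0,0],0],
    [-0.4,[-2.5,0,0],0],
    [-0.4,[-2.5,0,0],0],
    [-0.4,[-2.5,0,0],0],
    [-0.4,[-2.5,0,0],0],
    [-0.4,[-2.5,0,0],0],
    [-0.4,[-2.5,0,0],0],
    [-0.4,[-2.5,0,0],0]
  ]
}}

```text
time_s: 7.73
tool_pos: [0.5528, 0.1013, 0.0114]
eef_rot: [-2.235, -2.208, -0.0]
force: [-0.6, 1.7, -0.3]
grip_width: 0.06
```

```bash
python3 - <<'E'
from h import *
f,K,T,o=snap("side","3")
cv2.imwrite("pics/s3.png",cv2.cvtColor(cv2.resize(f[100:300,170:380],None,fx=3,fy=3,interpolation=cv2.INTER_CUBIC),cv2.COLOR_RGB2BGR))
E
```

```text
(no output)
```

View pics/s3.png

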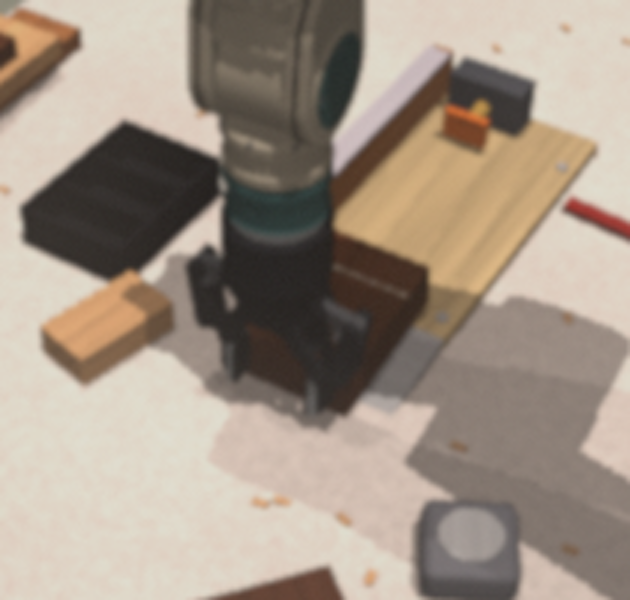

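Call:
{"op": "arm_command", "data": {
  "series": [
    [-0.4,[-3,0,0],0],
    [-0.4,[-3,0,0],0],
    [-0.4,[-3,0,0],0],
    [-0.4,[-3,0,0],0],
    [-0.4,[-3,0,0],0],
    [-0.4,[-3,0,0],0],
    [-0.4,[-3,0,0],0],
    [-0.4,[-3,0,-0.2],0]
  ]
}}

```text
time_s: 8.45
tool_pos: [0.5525, 0.0774, 0.0116]
eef_rot: [-2.235, -2.208, -0.001]
force: [-0.1, 3.9, 0.7]
grip_width: 0.0595
```

Call:
{"op": "arm_command", "data": {
  "series": [
    [-0.4,[-2,0,-0.3],0],
    [-0.4,[-2,0,-0.3],0],
    [-0.4,[-2,0,-0.3],0],
    [-0.4,[-2,0,-0.3],0],
    [-0.4,[-2,0,-0.3],0],
    [-0.4,[-2,0,-0.3],0],
    [-0.4,[-2,0,-0.3],0],
    [-0.4,[-2,0,-0.3],0]
  ]
}}

```text
time_s: 9.12
tool_pos: [0.5524, 0.0615, 0.0141]
eef_rot: [-2.235, -2.208, -0.001]
force: [1.0, 5.3, 2.5]
grip_width: 0.0597
```

Call:
{"op": "arm_command", "data": {
  "series": [
    [-0.4,[-2,0,-0.4],0],
    [-0.4,[-2,0,-0.35],0],
    [-0.4,[-2,0,-0.3],0],
    [-0.4,[-2,0,-0.3],0],
    [-0.4,[-2,0,-0.3],0],
    [-0.4,[-2,0,-0.3],0],
    [-0.4,[-2,0,-0.3],0],
    [-0.4,[-2,0,-0.3],0]
  ]
}}

```text
time_s: 9.78
tool_pos: [0.5528, 0.0466, 0.0173]
eef_rot: [-2.233, -2.208, -0.005]
force: [-0.7, 9.4, 6.4]
grip_width: 0.0599
```

Call:
{"op": "arm_command", "data": {
  "series": [
    [-0.4,[-2,0,-0.3],0],
    [-0.4,[-2,0,-0.3],0],
    [-0.4,[-2,0,-0.3],0],
    [-0.4,[-2,0,-0.3],0],
    [-0.4,[-2,0,-0.3],0],
    [-0.4,[-2,0,-0.3],0],
    [-0.4,[-2,0,-0.3],0],
    [-0.4,[-2,0,-0.3],0]
  ]
}}

```text
time_s: 10.45
tool_pos: [0.5516, 0.0288, 0.0186]
eef_rot: [2.235, 2.207, -0.002]
force: [0.0, 1.2, 0.3]
grip_width: 0.0595
```

Call:
{"op": "arm_command", "data": {
  "series": [
    [-0.4,[-2,0,-0.35],0],
    [-0.4,[-2,0,-0.35],0],
    [-0.4,[-2,0,-0.35],0],
    [-0.4,[-2,0,-0.35],0],
    [-0.4,[-2,0,-0.35],0],
    [-0.4,[-2,0,-0.3],0],
    [-0.4,[-2,0,-0.3],0],
    [-0.4,[-2,0,-0.3],0]
  ]
}}

```text
time_s: 11.12
tool_pos: [0.5516, 0.0132, 0.0215]
eef_rot: [2.235, 2.208, -0.0]
force: [-0.6, 1.4, -0.8]
grip_width: 0.0601
```

```bash
python3 - <<'E'
from h import *
f,K,T,o=snap("side","4");snap("wrist","4")
cv2.imwrite("pics/s4.png",cv2.cvtColor(cv2.resize(f[100:300,170:380],None,fx=3,fy=3,interpolation=cv2.INTER_CUBIC),cv2.COLOR_RGB2BGR))
E
```

```text
(no output)
```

View pics/s4.png

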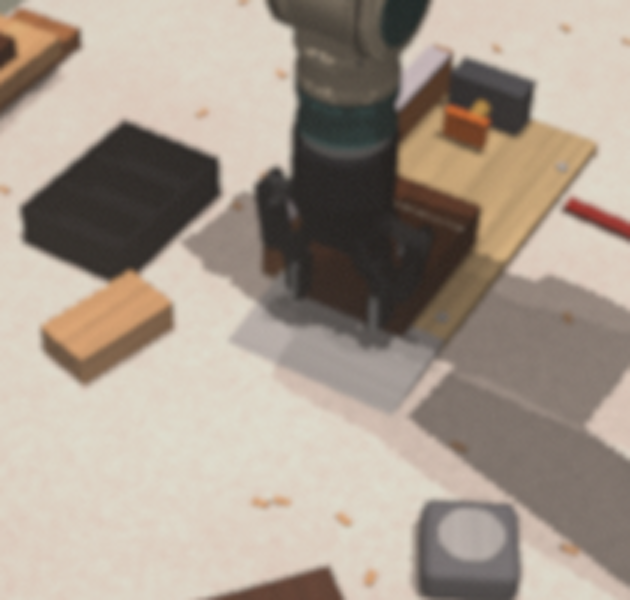

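View pics/wrist4.png

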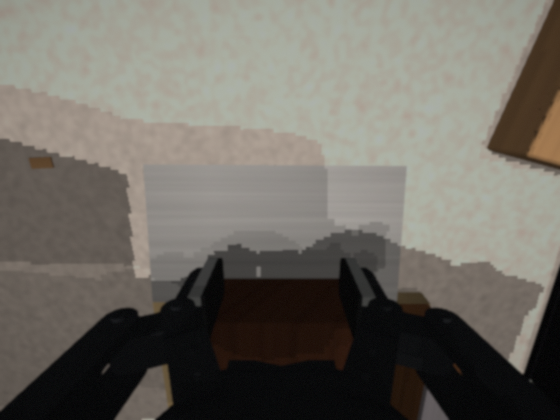

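Call:
{"op": "arm_command", "data": {
  "series": [
    [-0.4,[-2.5,0,-0.38],0],
    [-0.4,[-2.5,0,-0.38],0],
    [-0.4,[-2.5,0,-0.38],0],
    [-0.4,[-2.5,0,-0.35],0],
    [-0.4,[-2.5,0,-0.35],0],
    [-0.4,[-2.5,0,-0.35],0],
    [-0.4,[-2.5,0,-0.3],0],
    [-0.4,[-2.5,0,-0.3],0]
  ]
}}

```text
time_s: 11.88
tool_pos: [0.5514, -0.0068, 0.0243]
eef_rot: [2.235, 2.208, 0.0]
force: [1.0, 2.1, -1.3]
grip_width: 0.0597
```

Call:
{"op": "arm_command", "data": {
  "series": [
    [-0.4,[-2.5,0,-0.1],0],
    [-0.4,[-2.5,0,0],0],
    [-0.4,[-2.5,0,0],0],
    [-0.4,[-2.5,0,0],0],
    [-0.4,[-2.5,0,0],0],
    [-0.4,[-2.5,0,0],0],
    [-0.4,[-2.5,0,0],0],
    [-0.4,[-2.5,0,0],0]
  ]
}}

```text
time_s: 12.55
tool_pos: [0.5512, -0.0267, 0.0245]
eef_rot: [-2.235, -2.208, -0.0]
force: [-0.9, 2.3, -0.5]
grip_width: 0.0598
```

Call:
{"op": "arm_command", "data": {
  "series": [
    [-0.4,[-2.5,0,0],0],
    [-0.4,[-2.5,0,0],0],
    [-0.4,[-2.5,0,0],0],
    [-0.4,[-2.5,0,0],0],
    [-0.4,[-2.5,0,0],0],
    [-0.4,[-2.5,0,0],0],
    [-0.4,[-2.5,0,0],0],
    [-0.4,[-2.5,0,0],0]
  ]
}}

```text
time_s: 13.22
tool_pos: [0.5509, -0.0467, 0.0244]
eef_rot: [-2.235, -2.208, -0.0]
force: [-0.1, 2.1, 0.9]
grip_width: 0.0598
```

```bash
python3 - <<'E'
from h import *
f,K,T,o=snap("side","5");snap("wrist","5")
cv2.imwrite("pics/s5.png",cv2.cvtColor(cv2.resize(f[100:300,170:380],None,fx=3,fy=3,interpolation=cv2.INTER_CUBIC),cv2.COLOR_RGB2BGR))
E
```

```text
(no output)
```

View pics/s5.png

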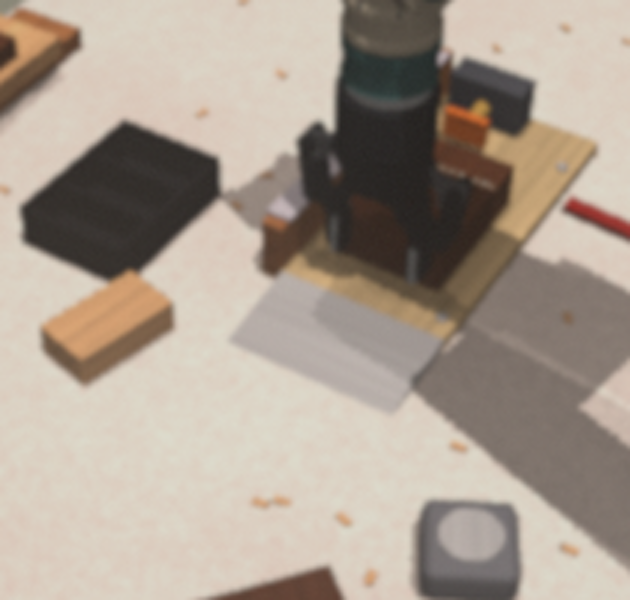

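View pics/wrist5.png

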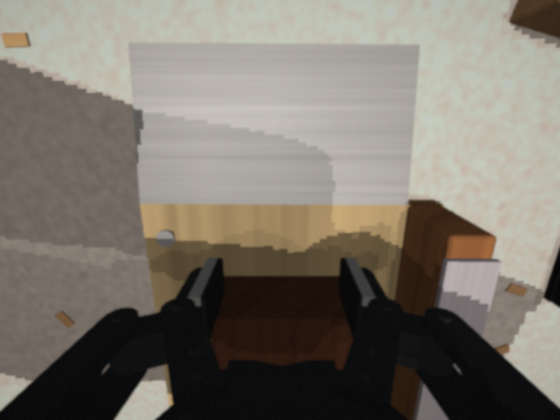

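```bash
python3 - <<'E'
from h import *
from plant import telemetry
np.set_printoptions(precision=4,suppress=True)
o=telemetry.get_obs();print(o["joints"])
d=np.load("wrist5.npz");K=d["K"];T=d["T"];f=d["frame"]
a=cast([[130,43],[418,44]],K,T,0);b=cast([[141,205],[409,204]],K,T,.012)
print(a*1000,b*1000,np.linalg.norm(a[0]-a[1]),np.arctan2(*(a[1]-a[0])[[1,0]]),np.arctan2(*(b[1]-b[0])[[1,0]]))
e=cast([[222,277],[345,277]],K,T,.052);print(e*1000)
cv2.imwrite("pics/w5.png",cv2.cvtColor(cv2.resize(f[20:310,110:510],None,fx=2,fy=2,interpolation=cv2.INTER_CUBIC),cv2.COLOR_RGB2BGR))
E
```

```text
[-0.2019  0.3436 -0.4187  0.8083 -0.0009  1.3816]
[[478.8791  65.9437   0.    ]
 [622.2078  63.5329   0.    ]] [[477.0072 -14.6348  12.    ]
 [622.2235 -16.0234  12.    ]] 0.1433489639271683 -0.016818646414462287 -0.009561566636069609
[[526.9395 -35.967   52.    ]
 [580.57   -36.6806  52.    ]]
```

View pics/w5.png

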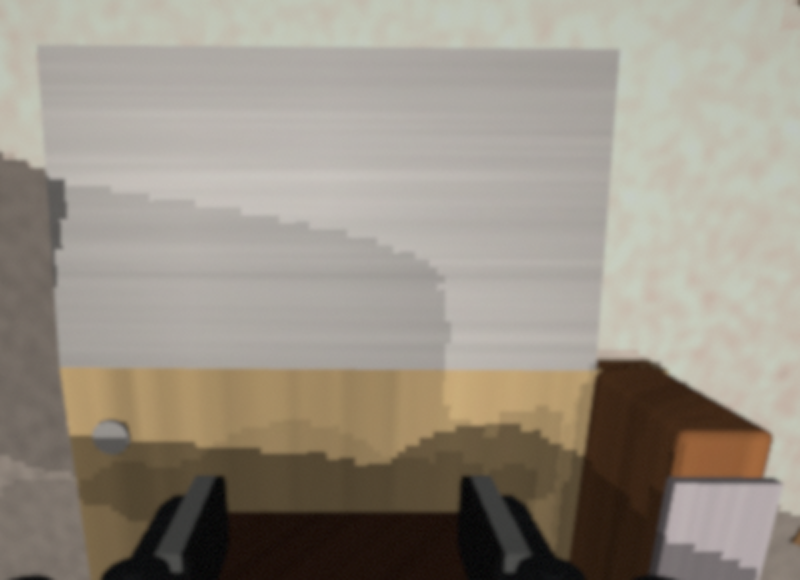

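Call:
{"op": "arm_command", "data": {
  "series": [
    [-0.4,[4,0,0],0],
    [-0.4,[6,0,0],0],
    [-0.4,[8,0,-10],0],
    [-0.4,[4,0,-18],0],
    [-0.4,[0,0,-22],0],
    [-0.4,[0,0,-22],0],
    [-0.4,[0,0,-20],0],
    [-0.4,[0,0,-8],0]
  ]
}}

```text
time_s: 13.98
tool_pos: [0.5534, -0.0241, 0.1283]
eef_rot: [2.231, 2.205, 0.005]
force: [-0.2, -0.3, 0.3]
grip_width: 0.0597
```

Call:
{"op": "arm_command", "data": {
  "series": [
    [-0.4,[-12,-10,0],0],
    [-0.4,[-12,-10,0],0],
    [-0.4,[-12,-10,0],0],
    [-0.4,[-12,-10,0],0],
    [-0.4,[-12,-10,0],0],
    [-0.4,[-12,-10,0],0],
    [-0.4,[-12,-10,0],0],
    [-0.4,[-12,-10,0],-6]
  ]
}}

```text
time_s: 14.65
tool_pos: [0.4677, -0.1198, 0.1232]
eef_rot: [-2.113, -2.322, 0.002]
force: [0.3, -0.3, 0.2]
grip_width: 0.0599
```

Call:
{"op": "arm_command", "data": {
  "series": [
    [-0.4,[0,0,0],-7],
    [-0.4,[0,0,0],-7],
    [-0.4,[0,0,0],-7],
    [-0.4,[0,0,0],-7],
    [-0.4,[0,0,0],-7],
    [-0.4,[0,0,0],-7],
    [-0.4,[0,0,0],-7],
    [-0.4,[0,0,0],-7]
  ]
}}

```text
time_s: 15.32
tool_pos: [0.4682, -0.1194, 0.1231]
eef_rot: [-0.769, -3.043, 0.0]
force: [0.2, 0.2, 0.0]
grip_width: 0.0599
```

Call:
{"op": "arm_command", "data": {
  "series": [
    [-0.4,[0,0,0],-7],
    [-0.4,[0,0,0],-7],
    [-0.4,[0,0,0],-7],
    [-0.4,[0,0,0],-7],
    [-0.4,[0,0,0],0],
    [-0.4,[0,0,0],0],
    [-0.4,[0,0,0],0],
    [-0.4,[0,0,0],0]
  ]
}}

```text
time_s: 15.98
tool_pos: [0.4695, -0.1195, 0.1241]
eef_rot: [-0.022, -3.141, -0.0]
force: [0.2, 0.0, 1.0]
grip_width: 0.0599
```

```bash
python3 - <<'E'
from h import *
f,K,T,o=snap("wrist","6");snap("scene","6")
print(o["joints"].round(3) if hasattr(o["joints"],'round') else o["joints"],Ro.from_rotvec(o["eef_rot"]).as_matrix().round(4))
E
```

```text
[-0.383  0.115 -0.466  0.991 -0.    -0.369] [[-9.999e-01  1.410e-02 -7.000e-04]
 [ 1.410e-02  9.999e-01  1.000e-04]
 [ 7.000e-04  1.000e-04 -1.000e+00]]
```

View pics/wrist6.png

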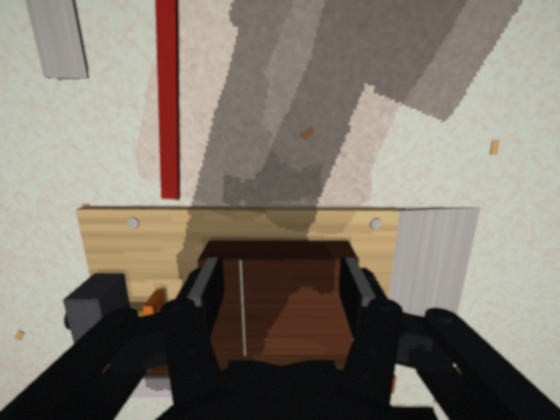

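View pics/scene6.png

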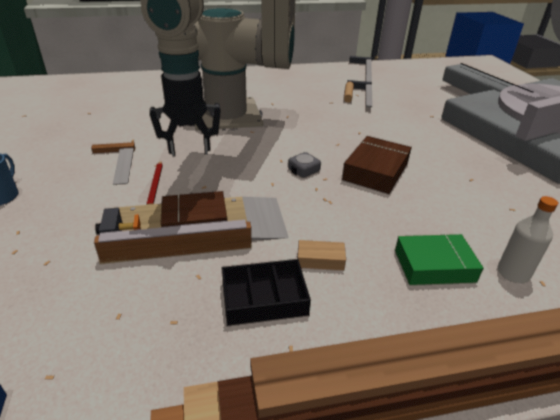

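```bash
python3 - <<'E'
from h import *
np.set_printoptions(precision=1,suppress=True)
d=np.load("wrist6.npz");K=d["K"];T=d["T"];f=d["frame"]
print("plat edge",cast([[78,207],[398,208]],K,T,.012)*1000)
print("pencil",cast([[162,198],[180,198]],K,T,.008)*1000)
print("block bot",cast([[209,241],[352,241]],K,T,.012)*1000,"top",cast([[199,259],[355,259]],K,T,.052)*1000)
cv2.imwrite("pics/w6.png",cv2.cvtColor(cv2.resize(f[190:350,60:460],None,fx=2,fy=2,interpolation=cv2.INTER_CUBIC),cv2.COLOR_RGB2BGR))
E
```

```text
plat edge [[ 468.8 -300.7   12. ]
 [ 474.   -15.2   12. ]]
pencil [[ 462.7 -226.3    8. ]
 [ 463.  -210.1    8. ]]
block bot [[ 503.5 -186.8   12. ]
 [ 505.4  -54.4   12. ]] top [[ 501.5 -185.3   52. ]
 [ 503.4  -61.2   52. ]]
```

View pics/w6.png

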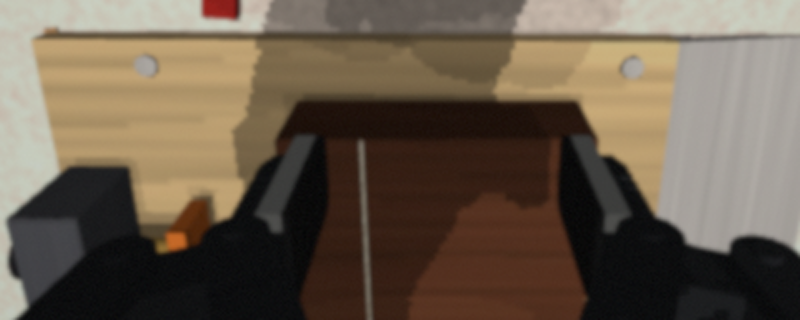

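Call:
{"op": "arm_command", "data": {
  "series": [
    [-0.4,[0,0,16],0],
    [-0.4,[0,0,16],0],
    [-0.4,[0,0,16],0],
    [-0.4,[0,0,16],0],
    [-0.4,[0,0,16],0],
    [-0.4,[0,0,12],0],
    [-0.4,[0,0,5],0],
    [-0.4,[0,0,1],0]
  ]
}}

```text
time_s: 16.75
tool_pos: [0.469, -0.1191, 0.0253]
eef_rot: [-0.02, -3.139, -0.001]
force: [0.1, -0.0, -1.3]
grip_width: 0.0597
```

Call:
{"op": "arm_command", "data": {
  "series": [
    [-0.4,[-2,0,0],0],
    [-0.4,[-2,0,0],0],
    [-0.4,[-2,0,0],0],
    [-0.4,[-2,0,0],0],
    [-0.4,[-2,0,0],0],
    [-0.4,[-2,0,0],0],
    [-0.4,[-2,0,0],0],
    [-0.4,[-2,0,0],0]
  ]
}}

```text
time_s: 17.42
tool_pos: [0.4863, -0.1198, 0.0265]
eef_rot: [0.019, 3.141, -0.0]
force: [0.2, 0.0, 0.4]
grip_width: 0.0599
```

Call:
{"op": "arm_command", "data": {
  "series": [
    [-0.4,[-2,0,0],0],
    [-0.4,[-2,0,0],0],
    [-0.4,[-1.5,0,0],0],
    [-0.4,[-1.5,0,0],0],
    [-0.4,[-1.5,0,0],0],
    [-0.4,[-1.5,0,0],0],
    [-0.4,[-1.5,0,0],0],
    [-0.4,[-1.5,0,0],0]
  ]
}}

```text
time_s: 18.08
tool_pos: [0.4994, -0.1198, 0.0262]
eef_rot: [0.019, 3.141, 0.001]
force: [-1.2, -0.4, -0.9]
grip_width: 0.0595
```

Call:
{"op": "arm_command", "data": {
  "series": [
    [-0.4,[-1.5,0,0],0],
    [-0.4,[-1.5,0,0],0],
    [-0.4,[-1,0,0],0],
    [-0.4,[-1,0,0],0],
    [-0.4,[-1,0,0],0],
    [-0.4,[-1,0,0],0],
    [-0.4,[-1,0,0],0],
    [-0.4,[-1,0,0],0]
  ]
}}

```text
time_s: 18.75
tool_pos: [0.5081, -0.12, 0.0264]
eef_rot: [0.019, 3.141, 0.0]
force: [-1.8, -0.2, -1.3]
grip_width: 0.0598
```

Call:
{"op": "arm_command", "data": {
  "series": [
    [-0.4,[-0.5,0,0],0],
    [-0.4,[-0.5,0,0],0],
    [-0.4,[-0.5,0,0],0],
    [-0.4,[-0.5,0,0],0],
    [-0.4,[-0.5,0,0],0],
    [-0.4,[-0.5,0,0],0],
    [-0.4,[-0.5,0,0],0],
    [-0.4,[-0.5,0,0],0]
  ]
}}

```text
time_s: 19.42
tool_pos: [0.5114, -0.12, 0.0264]
eef_rot: [-0.019, -3.14, 0.0]
force: [-4.9, -0.4, 3.1]
grip_width: 0.0597
```

Call:
{"op": "arm_command", "data": {
  "series": [
    [-0.4,[-0.3,0,0],0],
    [-0.4,[-0.3,0,0],0],
    [-0.4,[-0.3,0,0],0],
    [-0.4,[-0.3,0,0],0],
    [-0.4,[-0.3,0,0],0],
    [-0.4,[-0.3,0,0],0],
    [-0.4,[-0.3,0,0],0],
    [-0.4,[-0.3,0,0],0]
  ]
}}

```text
time_s: 20.08
tool_pos: [0.5114, -0.12, 0.0264]
eef_rot: [-0.02, -3.136, 0.001]
force: [-10.2, -0.8, 8.8]
grip_width: 0.0601
```

Call:
{"op": "arm_command", "data": {
  "series": [
    [-0.4,[1,0,0],0],
    [-0.4,[2,0,0],0],
    [-0.4,[3,0,0],0],
    [-0.4,[5,0,0],0],
    [-0.4,[6,0,0],0],
    [-0.4,[6,0,0],0],
    [-0.4,[6,0,-3],0],
    [-0.4,[4,0,-15],0]
  ]
}}

```text
time_s: 20.75
tool_pos: [0.4781, -0.1187, 0.0426]
eef_rot: [-0.019, -3.136, -0.003]
force: [-0.1, -0.3, 0.1]
grip_width: 0.0596
```

Call:
{"op": "arm_command", "data": {
  "series": [
    [0,[0,0,-22],0],
    [0.3,[0,0,-22],0],
    [0.6,[0,0,-22],7],
    [1,[0,0,-10],7],
    [1,[0,0,0],7],
    [1,[0,0,0],7],
    [1,[0,0,0],7],
    [1,[0,0,0],7]
  ]
}}

```text
time_s: 21.42
tool_pos: [0.4811, -0.1197, 0.1208]
eef_rot: [1.152, 2.922, 0.0]
force: [1.0, 0.4, 0.6]
grip_width: 0.0001
```

```bash
python3 - <<'E'
from h import *
f,K,T,o=snap("side","7");snap("wrist","7")
cv2.imwrite("pics/s7.png",cv2.cvtColor(cv2.resize(f[110:260,190:380],None,fx=4,fy=4,interpolation=cv2.INTER_CUBIC),cv2.COLOR_RGB2BGR))
E
```

```text
(no output)
```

View pics/s7.png

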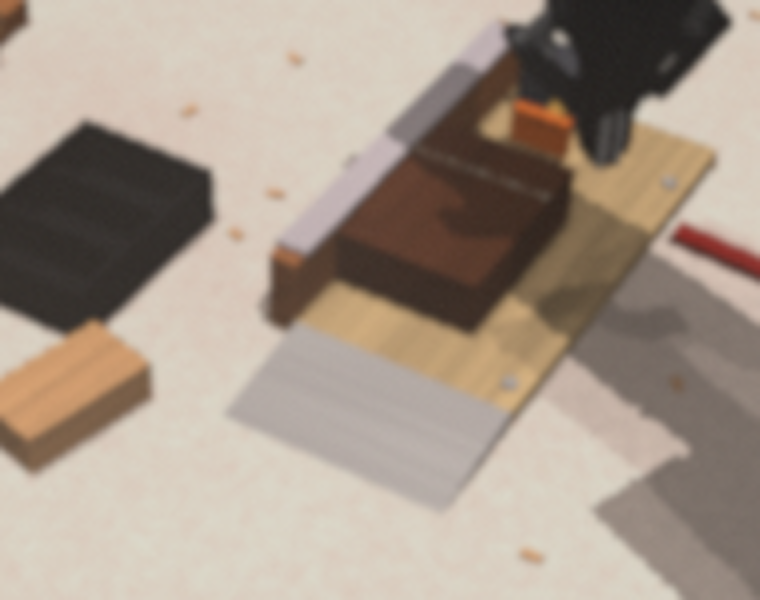

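View pics/wrist7.png

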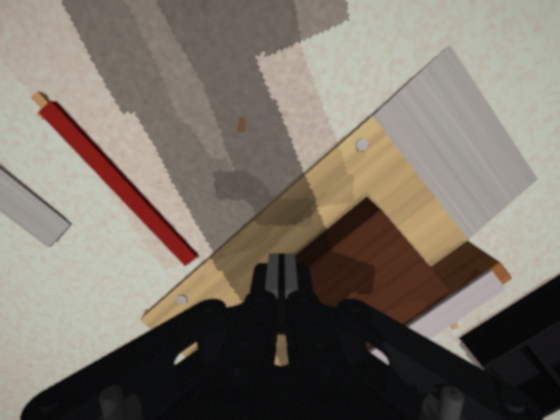

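Call:
{"op": "arm_command", "data": {
  "series": [
    [0.3,[0,0,0],7],
    [0.3,[0,0,0],7],
    [0.3,[0,0,0],7],
    [0.3,[0,0,0],7],
    [0.3,[0,0,0],7],
    [0.3,[0,0,0],7],
    [0.3,[0,0,0],6],
    [0.3,[0,0,0],0]
  ]
}}

```text
time_s: 22.18
tool_pos: [0.4811, -0.1196, 0.1204]
eef_rot: [-2.234, -2.209, -0.0]
force: [0.2, -0.3, 0.3]
grip_width: 0.03
```

Call:
{"op": "arm_command", "data": {
  "series": [
    [0.3,[12,11,0],0],
    [0.3,[12,11,0],0],
    [0.3,[12,11,0],0],
    [0.3,[12,11,0],0],
    [0.3,[12,11,0],0],
    [0.3,[12,11,0],0],
    [0.3,[12,11,0],0],
    [0.3,[12,11,0],0]
  ]
}}

```text
time_s: 22.85
tool_pos: [0.5711, -0.024, 0.1204]
eef_rot: [-2.232, -2.211, 0.0]
force: [0.2, 0.0, 0.2]
grip_width: 0.0298
```

Call:
{"op": "arm_command", "data": {
  "series": [
    [0.3,[0,0,0],0],
    [0.3,[0,0,15],0],
    [0.3,[0,0,15],0],
    [0.3,[0,0,10],0],
    [0.3,[0,0,0],0],
    [0.3,[0,0,0],0],
    [0.3,[0,0,0],0],
    [0.3,[0,0,0],0]
  ]
}}

```text
time_s: 23.52
tool_pos: [0.5714, -0.025, 0.0814]
eef_rot: [2.234, 2.207, 0.002]
force: [0.2, 0.4, -0.2]
grip_width: 0.0298
```

```bash
python3 - <<'E'
from h import *
f,K,T,o=snap("wrist","8")
print(Ro.from_rotvec(o["eef_rot"]).as_matrix().round(4))
E
```

```text
[[ 1.220e-02  9.999e-01  1.700e-03]
 [ 9.999e-01 -1.220e-02 -3.000e-04]
 [-3.000e-04  1.700e-03 -1.000e+00]]
```

View pics/wrist8.png

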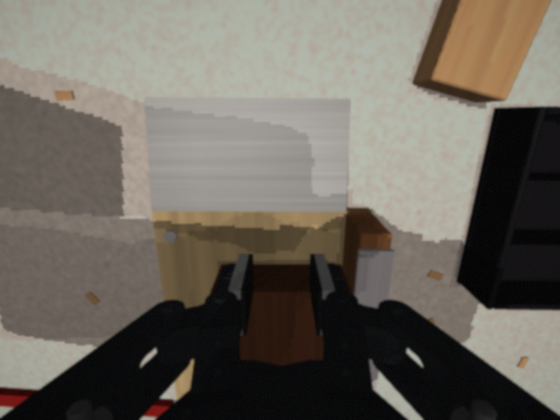

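Call:
{"op": "arm_command", "data": {
  "series": [
    [0.3,[0,0,14],0],
    [0.3,[0,0,14],0],
    [0.3,[0,0,14],0],
    [0.3,[0,0,9],0],
    [0.3,[0,0,4],0],
    [0.3,[-2,0,0],0],
    [0.3,[-2,0,0],0],
    [0.3,[-2,0,0],0]
  ]
}}

```text
time_s: 24.23
tool_pos: [0.5714, -0.0311, 0.0263]
eef_rot: [2.234, 2.207, 0.001]
force: [-0.3, 1.1, -0.4]
grip_width: 0.0299
```

Call:
{"op": "arm_command", "data": {
  "series": [
    [0.3,[-2,0,0],0],
    [0.3,[-2,0,0],0],
    [0.3,[-2,0,0],0],
    [0.3,[-2,0,0],0],
    [0.3,[-1.5,0,0],0],
    [0.3,[-1.5,0,0],0],
    [0.3,[-1.5,0,0],0],
    [0.3,[-1.5,0,0],0]
  ]
}}

```text
time_s: 24.9
tool_pos: [0.5703, -0.0449, 0.0254]
eef_rot: [-2.235, -2.208, 0.0]
force: [-0.3, 0.1, -0.8]
grip_width: 0.0297
```

Call:
{"op": "arm_command", "data": {
  "series": [
    [0.3,[-1.5,0,0],0],
    [0.3,[-1.5,0,0],0],
    [0.3,[-1.5,0,0],0],
    [0.3,[-1.5,0,0],0],
    [0.3,[-1.5,0,0],0],
    [0.3,[-1.5,0,0],0],
    [0.3,[-1.5,0,0],0],
    [0.3,[-1.5,0,0],0]
  ]
}}

```text
time_s: 25.57
tool_pos: [0.57, -0.0567, 0.0253]
eef_rot: [-2.235, -2.208, -0.0]
force: [-0.2, 3.0, 1.2]
grip_width: 0.0299
```

Call:
{"op": "arm_command", "data": {
  "series": [
    [0.3,[-1.5,0.1,0],0],
    [0.3,[-1.5,0.1,0],0],
    [0.3,[-1.5,0.1,0],0],
    [0.3,[-1.5,0.1,0],0],
    [0.3,[-1.5,0.1,0],0],
    [0.3,[-1.5,0.1,0],0],
    [0.3,[-1.5,0.1,0],0],
    [0.3,[-1.5,0.1,0],0]
  ]
}}

```text
time_s: 26.23
tool_pos: [0.5707, -0.0688, 0.0253]
eef_rot: [-2.235, -2.207, -0.0]
force: [-0.5, 4.0, 1.5]
grip_width: 0.0297
```

Call:
{"op": "arm_command", "data": {
  "series": [
    [0.3,[-1.2,0.1,0],0],
    [0.3,[-1.2,0.1,0],0],
    [0.3,[-1.2,0.1,0],0],
    [0.3,[-1.2,0.1,0],0],
    [0.3,[-1.2,0.1,0],0],
    [0.3,[-1.2,0.1,0],0],
    [0.3,[-1.2,0.1,0],0],
    [0.3,[-1.2,0.1,0],0]
  ]
}}

```text
time_s: 26.9
tool_pos: [0.5705, -0.0772, 0.0253]
eef_rot: [-2.232, -2.206, -0.001]
force: [-2.3, 6.9, 3.7]
grip_width: 0.0301
```

```bash
python3 - <<'E'
from h import *
f,K,T,o=snap("side","9")
cv2.imwrite("pics/s9.png",cv2.cvtColor(cv2.resize(f[110:260,190:380],None,fx=4,fy=4,interpolation=cv2.INTER_CUBIC),cv2.COLOR_RGB2BGR))
E
```

```text
(no output)
```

View pics/s9.png

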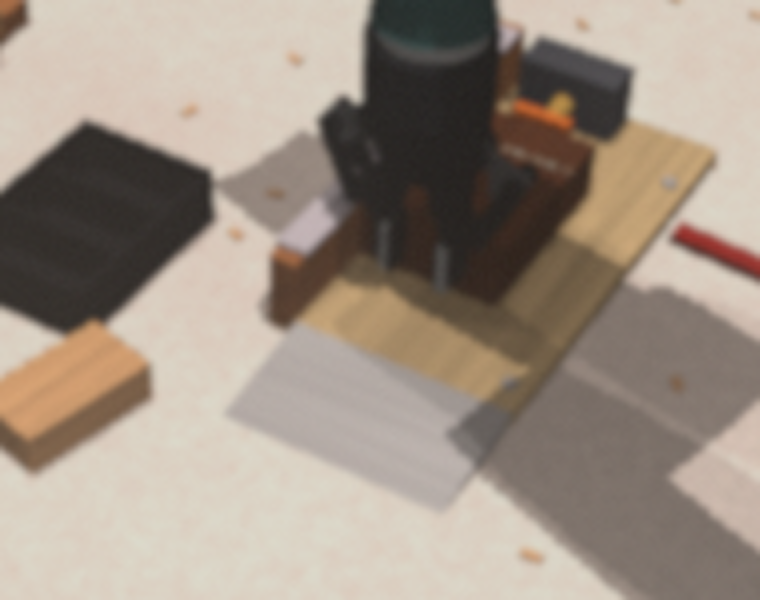

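Call:
{"op": "arm_command", "data": {
  "series": [
    [0.3,[-0.5,-0.2,0],0],
    [0.3,[-0.5,-0.2,0],0],
    [0.3,[-0.5,-0.2,0],0],
    [0.3,[-0.5,-0.2,0],0],
    [0.3,[-0.5,0,0],0],
    [0.3,[-0.5,0,0],0],
    [0.3,[-0.5,0,0],0],
    [0.3,[-0.5,0,0],0]
  ]
}}

```text
time_s: 27.62
tool_pos: [0.5704, -0.0822, 0.0254]
eef_rot: [-2.234, -2.207, -0.0]
force: [-2.4, 5.2, 2.4]
grip_width: 0.0296
```

Call:
{"op": "arm_command", "data": {
  "series": [
    [0.3,[-0.6,-0.2,0],0],
    [0.3,[-0.6,-0.2,0],0],
    [0.3,[-0.6,-0.2,0],0],
    [0.3,[-0.6,-0.1,0],0],
    [0.3,[-0.6,0,0],0],
    [0.3,[-0.6,0,0],0],
    [0.3,[-0.6,0,0],0],
    [0.3,[-0.6,0,0],0]
  ]
}}

```text
time_s: 28.28
tool_pos: [0.5699, -0.0873, 0.0253]
eef_rot: [2.235, 2.208, -0.0]
force: [0.1, 2.2, -0.6]
grip_width: 0.0299
```

Call:
{"op": "arm_command", "data": {
  "series": [
    [0.3,[-0.5,0,0],0],
    [0.3,[-0.5,0,0],0],
    [0.3,[-0.5,0,0],0],
    [0.3,[-0.5,0,0],0],
    [0.3,[-0.5,0,0],0],
    [0.3,[-0.5,0,0],0],
    [0.3,[-0.5,0,0],0],
    [0.3,[-0.5,0,0],0]
  ]
}}

```text
time_s: 28.95
tool_pos: [0.5698, -0.0913, 0.0254]
eef_rot: [2.235, 2.208, -0.0]
force: [-0.4, 1.7, -1.1]
grip_width: 0.03
```

Call:
{"op": "arm_command", "data": {
  "series": [
    [0.3,[-0.3,0,0],0],
    [0.3,[-0.3,0,0],0],
    [0.3,[-0.3,0,0],0],
    [0.3,[-0.3,0,0],0],
    [0.3,[-0.3,0,0],0],
    [0.3,[-0.3,0,0],0],
    [0.3,[-0.3,0,0],0],
    [0.3,[-0.3,0,0],0]
  ]
}}

```text
time_s: 29.62
tool_pos: [0.5698, -0.0931, 0.0254]
eef_rot: [-2.234, -2.207, -0.001]
force: [-0.2, 4.8, -0.2]
grip_width: 0.03
```

Call:
{"op": "arm_command", "data": {
  "series": [
    [0.3,[-0.3,0,0],0],
    [0.3,[-0.3,0,0],0],
    [0.3,[-0.3,0,0],0],
    [0.3,[-0.3,0,0],0],
    [0.3,[-0.3,0,0],0],
    [0.3,[-0.3,0,0],0],
    [0.3,[0,0,0],0],
    [0.3,[0,0,0],0]
  ]
}}

```text
time_s: 30.28
tool_pos: [0.5697, -0.0939, 0.0254]
eef_rot: [-2.233, -2.207, -0.003]
force: [0.3, 7.4, 0.8]
grip_width: 0.03
```

Call:
{"op": "arm_command", "data": {
  "series": [
    [0.3,[-0.3,0,0],0],
    [0.3,[-0.3,0,0],0],
    [0.3,[-0.3,0,0],0],
    [0.3,[-0.3,0,0],0],
    [0.3,[0,0,0],0],
    [0.3,[0,0,0],0],
    [0.3,[0,0,0],0],
    [0.3,[0,0,0],0]
  ]
}}

```text
time_s: 30.95
tool_pos: [0.5696, -0.0944, 0.0254]
eef_rot: [-2.232, -2.206, -0.005]
force: [-0.2, 9.5, 0.0]
grip_width: 0.0301
```

```bash
python3 - <<'E'
from h import *
f,K,T,o=snap("side","10");snap("wrist","10")
print(o["force"],o["tool_pos"])
cv2.imwrite("pics/s10.png",cv2.cvtColor(cv2.resize(f[110:260,190:380],None,fx=4,fy=4,interpolation=cv2.INTER_CUBIC),cv2.COLOR_RGB2BGR))
E
```

```text
[-0.24391249  9.51034827  0.02314395] [ 0.56960047 -0.09441335  0.02540589]
```

View pics/s10.png

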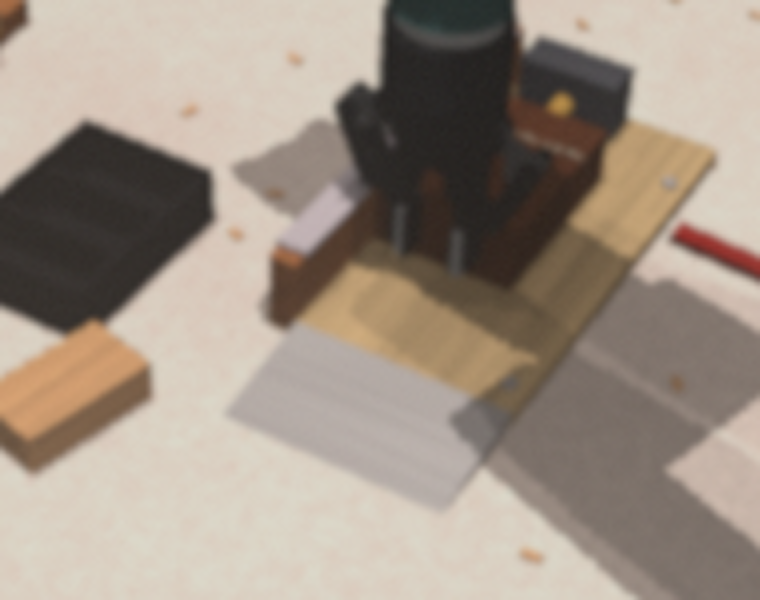

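View pics/wrist10.png

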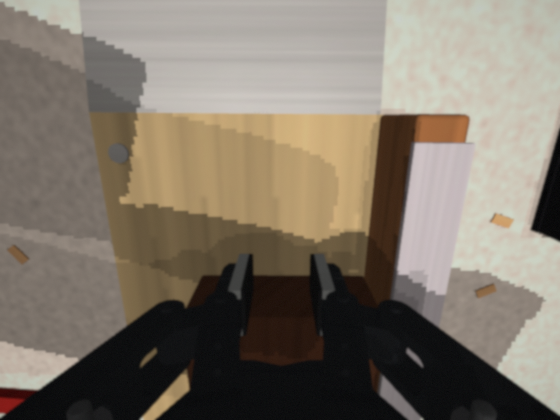

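```bash
python3 - <<'E'
from h import *
f=np.load("wrist10.npz")["frame"]
g=np.clip(f[200:340,160:420].astype(float)*2,0,255).astype(np.uint8)
cv2.imwrite("pics/w10.png",cv2.cvtColor(cv2.resize(g,None,fx=3,fy=3,interpolation=cv2.INTER_CUBIC),cv2.COLOR_RGB2BGR))
E
```

```text
(no output)
```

View pics/w10.png

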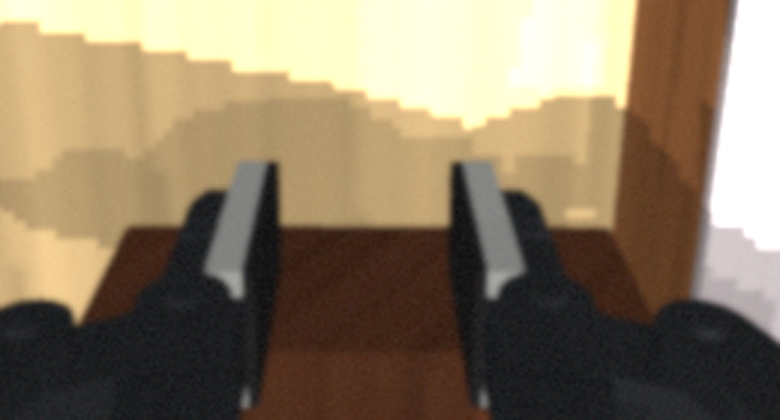

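Call:
{"op": "arm_command", "data": {
  "series": [
    [0.3,[0.6,0,0],0],
    [0.3,[0.6,0,0],0],
    [0.3,[0.6,0,0],0],
    [0.3,[0.6,0,0],0],
    [0.3,[0.6,0,0],0],
    [0.3,[0.6,0,0],0],
    [0.3,[0.8,0,0],0],
    [0.3,[1,0,0],0]
  ]
}}

```text
time_s: 31.72
tool_pos: [0.5704, -0.0923, 0.0257]
eef_rot: [2.234, 2.206, -0.002]
force: [-0.3, 0.1, -0.4]
grip_width: 0.0299
```

Call:
{"op": "arm_command", "data": {
  "series": [
    [0.3,[1,0,0],0],
    [0.3,[1,0,0],0],
    [0.3,[2,0,0],0],
    [0.3,[3,0,0],0],
    [0.3,[4,0,0],0],
    [0.3,[5,0,0],0],
    [0.3,[6,0,0],0],
    [0.3,[6,0,0],0]
  ]
}}

```text
time_s: 32.38
tool_pos: [0.5701, -0.0625, 0.0254]
eef_rot: [-2.235, -2.208, 0.0]
force: [0.3, 0.3, -0.4]
grip_width: 0.0302
```

Call:
{"op": "arm_command", "data": {
  "series": [
    [0.3,[6,0,-10],0],
    [0.3,[8,0,-15],0],
    [0.3,[20,0,-20],0],
    [0.3,[30,0,-20],0],
    [0.3,[30,0,-20],0],
    [0.3,[30,0,-10],0],
    [0.3,[30,0,0],0],
    [0.3,[15,0,0],0]
  ]
}}

```text
time_s: 33.05
tool_pos: [0.5731, 0.1094, 0.1229]
eef_rot: [2.231, 2.21, 0.006]
force: [1.0, 0.1, 0.1]
grip_width: 0.0298
```

```bash
python3 - <<'E'
from h import *
f,K,T,o=snap("side","11");snap("scene","11");snap("wrist","11")
cv2.imwrite("pics/s11.png",cv2.cvtColor(cv2.resize(f[110:260,190:380],None,fx=4,fy=4,interpolation=cv2.INTER_CUBIC),cv2.COLOR_RGB2BGR))
E
```

```text
(no output)
```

View pics/s11.png

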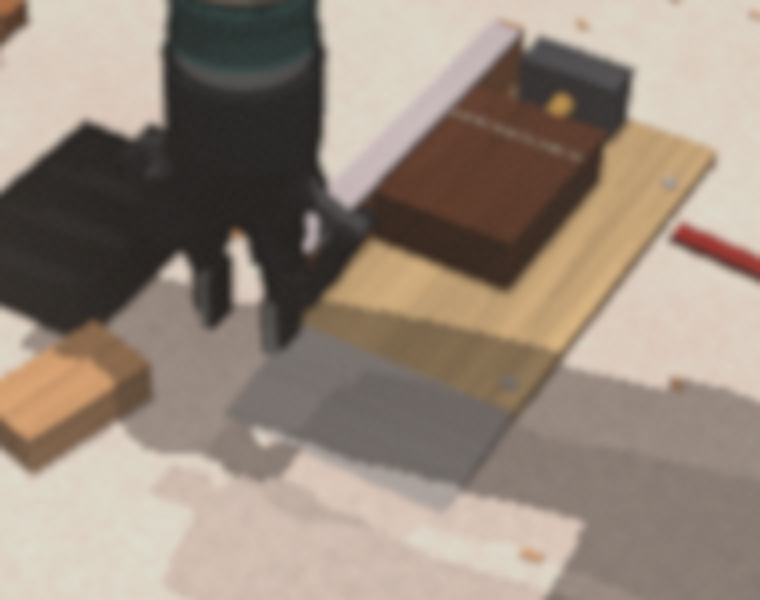

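View pics/scene11.png

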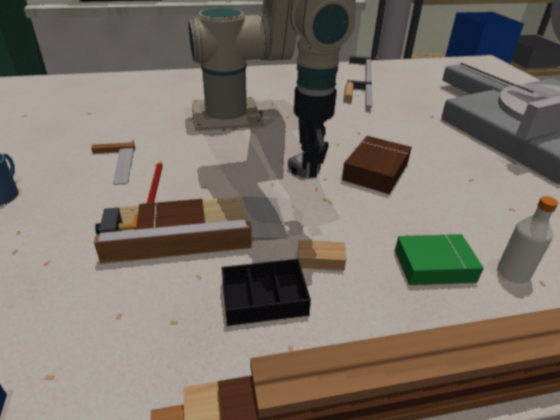

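```bash
python3 - <<'E'
from h import *
f=np.load("wrist11.npz")["frame"];g=np.load("scene11.npz")["frame"]
a=cv2.resize(f[180:420,100:480],None,fx=2,fy=2);b=cv2.resize(g[185:265,85:275],None,fx=4,fy=4,interpolation=cv2.INTER_CUBIC)
cv2.imwrite("pics/w11.png",cv2.cvtColor(a,cv2.COLOR_RGB2BGR));cv2.imwrite("pics/c11.png",cv2.cvtColor(b,cv2.COLOR_RGB2BGR))
E
```

```text
(no output)
```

View pics/w11.png

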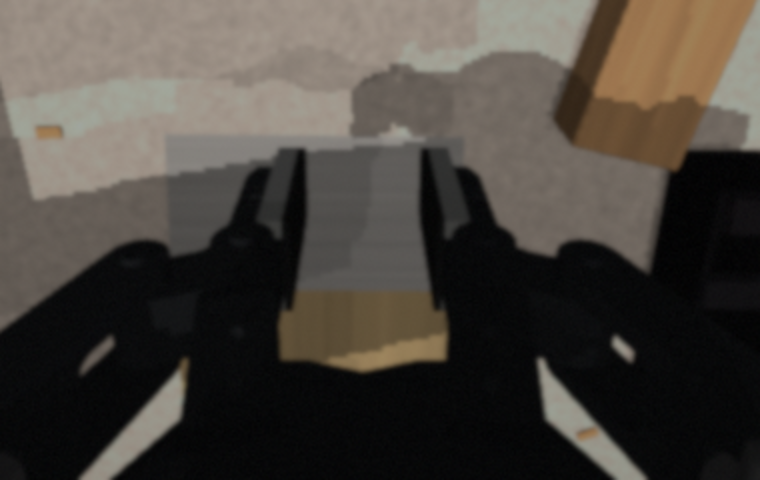

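View pics/c11.png

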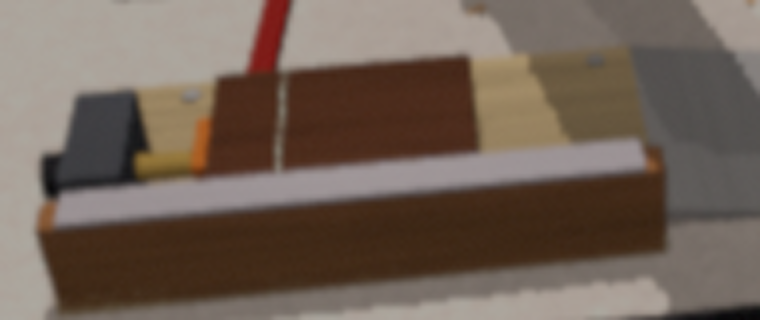

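```bash
python3 - <<'E'
from h import *
d=np.load("side11.npz");K=d["K"];T=d["T"]
s=lambda p,z:cast(np.array(p)/4-.375+[190,110],K,T,z)
a=s([[510,243],[603,135]],.052);b=s([[515,412],[715,155]],.012);e=s([[370,198],[510,243]],.052)
for q in(a,b):v=q[1]-q[0];print(q.round(4),np.arctan2(v[0],-v[1]))
v=e[0]-e[1];print("tail",np.arctan2(v[1],v[0]),e.round(4))
E
```

```text
[[ 0.5258 -0.1046  0.052 ]
 [ 0.5234 -0.2298  0.052 ]] -0.018801350768853413
[[ 0.4748 -0.0165  0.012 ]
 [ 0.4703 -0.2993  0.012 ]] -0.015819403630834748
tail 0.0693447035935617 [[ 0.6175 -0.0982  0.052 ]
 [ 0.5258 -0.1046  0.052 ]]
```

```bash
python3 -c "
from plant import ticket,telemetry
o=telemetry.get_obs();print(o['time_s'],o['force']);print(ticket.hand_in())"
```

```text
33.2 [ 0.49578757 -0.7797758   0.63907623]
the job is handed in; nothing more can be done
None
```

I pushed the block up the ramp onto the platform, pressed it square against the fence from its near side, then pushed it along the fence into the orange pad. The job was handed in at about 33 s; it reports no verdict.

**Pushing forces:** The wrist read 9.5 N at the final press. Taking off about 2 N of sliding friction leaves roughly 7 N on the pad, so that figure is estimated, not measured directly. The highest push readings were about 13 N against the fence and about 11 N on the ramp. Force is read only at the end of each move, so brief peaks between readings would not show.

**Last checks after backing off:**
- **Pad:** the block still touches it in the scene view.
- **Fence:** the block's side is parallel to the platform's near edge within about 0.003 rad. It looked flush with the fence while pressed, before I backed off. After release, its side measured about 2 mm nearer the fence than flush allows, which is measurement error.
- **Loose items:** the offcut, pencil and tray look undisturbed. The tape measure was partly hidden by the gripper in the last scene view, but the arm never worked near it.

**Checks that disagreed:**
- The yaw taken from the tail edge in the side view came out about 0.07 rad off. I put this down to a poorly picked corner, as the long-edge measurement and the pictures contradict it.
- Early side-view estimates of the pad position differed by up to 8 mm from the wrist view, so I found the pad by feel.

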